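# Turn two pegs of a nursery pegboard into a shelf

### The arm

A 6-joint arm with a two-finger parallel gripper is mounted at the origin on the work surface. World frame = base frame: x ahead of the robot, y to its left, z up, the work surface at z = 0. Lengths are in m, angles in degrees, forces in N, time in s.
With the tool pointing down it reaches from about 0.3 to 0.75 m from the base axis. Payload 8.5 kg.
Tool frame: the origin (TCP) lies midway between the tips of the shut fingers; the grasp point (between the pads) lies 19 mm behind it (env.tcp_to_grasp is the z of the grasp point in the tool frame, in m); z points along the fingers, y is the line along which they close (so a half turn about z gives the same grasp; the last joint's range is limited). The gripper opens to 85 mm and grips with 20 to 120 N. Pads are 22 mm wide; open, the fingers measure 114 mm over their backs; the gripper's body (76 mm by 85 mm) begins 54 mm behind the grasp point. The pads swing forward as they close: fully open they stand 13 mm farther back than shut.
Start: joints at [59.57, 21.807, 74.336, -0, 83.858, -12.336], TCP at [0.171, 0.523, 0.231] pointing down, gripper open.
Joint ranges: [-178.18, 178.18], [-50.72, 133.34], [12.68, 142.11], [-81.47, 261.47], [9.98, 163.14], [-165.26, 165.26]. Speed limits (degrees/s): [136.94, 136.94, 180, 180, 180, 180].

### API

Orientations are given as a 3x3 rotation matrix whose columns are the frame's x, y, z axes.
In Python, from rig import env, imaging, job, models gives the robot as it stands. The module is installed in compiled form; this text tells all that it offers.
- The arm moves only by the tool jog_arm, never from a script. Its argument "plan" is text: rows parted by semicolons, each of 7 numbers parted by spaces: the turn, a rotation vector about the tool's x, y, z in degrees, then the shift along the tool's x, y, z in cm, then the closure in counts, from 0 (fully open) to 255 (shut). In form: rx ry rz x y z claw; .... A call has 1 to 10 rows; each row shifts and turns the commanded pose from where the row before left it, along the tool's axes as they then stand; what a row does not reach is not made up. A row lasts 1/12 s, in which the tool goes at most 41.7 mm and 7.16 degrees, less where a joint would pass 70% of its speed; a pose out of reach is approached as far as the arm can. A call with a gripper value outside its range is refused whole. The fingers move at their own pace and stop on an object; "grip_force" is the grip in N (left out, the last holds). Time passes only in rows, so rows that do not move let the fingers close. It gives the time, the measured TCP pose, the force, the opening and the grip force at its end, in the units of the state.
- env.observe(): the state, without advancing time (a new reading comes with each control period).
- imaging.get_image(name): name is "side" or "top" or "wrist"; returns a dict with "pixels" (420x560x3 uint8, red, green, blue), "depth" (420x560 float32, m along the optical axis (not along the pixel's ray), 0 where there is no reading), "fov_y" (degrees; the focal length in pixels is half the picture's height over the tangent of half this angle, whatever the lens; pixels are square), "cx", "cy" (the principal point, pixels), "world_from_camera" (4x4, takes a point from camera to world coordinates). Camera axes: x right, y down, z forward; pixel columns grow to the right and rows downward; lengths in m; the calibration is good to about 2 mm. A picture is of the moment at which its call begins.
- job.close_job(): hands the job in; it is judged then, once.
Trained networks look in the newest picture that a camera, given by its name, has taken for a name from the list of things; names that differ only in an ending like _2 or _b are one class to them, and where a whole thing is asked for, a point or a joint stands for the part that bears it (a point fixed in the world has none). Each returns a list of dicts, best first, with "confidence" (0 to 1); they miss things now and then, are a little off and sometimes report something else, mostly with a low value. They report only what shows in the picture. A call takes as long as a camera call. They do not tell look-alikes from the thing itself.
- models.outline_of(camera, query): "region" (420x560 bool, what is visible of it) and "bbox" ([centre column, centre row, width, height] in pixels, round what is visible of it).
- models.tip_of(camera, query): "at" ([column, row] in pixels: a listed point, or the origin of a listed thing).
The state is a dict: "time_s": time; "q": joint angles; "qvel": joint speeds; "joint_efforts": joint torques, N m; "position": TCP position; "tool_rot": TCP orientation; "ft_force": force on the tool from outside, world axes, zero at the start; "wrist_torque": the same for the moment, N m; "grip_width": finger opening in m; "gripper_force": force on a finger pad.
Only numpy, scipy, OpenCV 4.12 (cv2) and the standard library are available. Lean on these libraries where they do the work, as an engineer would, in place of code of your own. Each camera call takes 0.05 s, during which the arm holds its last target. There are 200 camera calls.

### The job

Make a little shelf on the pegboard. First lift the arch-shaped teether off the middle peg, clear of the end stops, and hang it astride the next peg, the empty one farthest from the low shelf; then slide the thin beech board along the low shelf until its end sticks out well over the shelf's outer edge, grip it there and lift it off. Lay the board flat across the first two pegs, behind their end stops and with both its ends sticking out past the pegs; set things down rather than dropping them, and leave the jar, cup, ring and keys where they are.

Things in the scene. Friction and masses are not known exactly. Their poses are not given: they have to be found in the camera images.
- teether_center (a point): Centre, half-way up, of the mustard silicone teether: an upside-down U hanging astride a peg. 50 mm wide over its two legs (its y), 70 mm high (z), 16 mm thick (its x, along the peg). Legs 12 mm wide; gap between them 26 mm wide, 56 mm high, open below; outer corners bevelled in the top 15 mm. When hung, this point is 15 mm below the peg's axis. 40 to 85 g.
- board_center (a point): Centre of the thin flat beech board, 180 mm long (its y), 50 mm wide (its x), 6 mm thick (z). Starts lying flat on the low shelf between its side lips. The board is the same either way round. 35 to 70 g.
- shelf_edge (a point): Middle of the outer end edge of the fixed low pine shelf, at floor height (60 mm above the counter). The floor runs 200 mm from here along +y, 58 mm wide (x) between side lips 14 mm thick, 10 mm above the floor. Both ends are open. Beyond this edge (-y, away from the pegs) is free air, 60 mm deep. The board starts 2 to 20 mm back from the edge, about 4 mm from each lip.
- peg1 (a point): Middle of peg 1, the peg nearest the low shelf (robot's right), on its axis: level beech rod, 12 mm diameter, 110 mm above the counter, fixed. x: along the peg to its upright board, whose face is at +66 mm and top 150 mm above the counter; y: towards pegs 2 and 3 (the upright board spans -70 to +290 mm). At -66 mm (free end, robot side) begins the end stop, a disc of 24 mm diameter, 8 mm thick.
- peg2 (a point): Middle of peg 2, equal and parallel to peg 1, 100 mm further along +y of the stand; same frame. The teether hangs on this peg at the start.
- peg3 (a point): Middle of peg 3, equal and parallel, 120 mm beyond peg 2 along +y of the stand; same frame. Empty at the start.
- jar: Bystander: glass jar with twist cap, 64 mm diameter, 90 mm high, standing on the counter; origin at the centre of its underside.
- cup: Bystander: white ceramic cup, 74 mm diameter, 75 mm high, standing on the counter; origin at the centre of its underside.
- ring: Bystander: beech teething ring lying on the counter, 70 mm outside diameter, 12 mm high; origin at the centre of its underside.
- keys: Bystander: plastic keys rattle lying on the counter, about 100 mm long (three keys pointing along its x) and 85 mm wide, 8 mm high; origin under the centre of its loop, which lies at one end.
- teether: The teether's body (the same arch); origin midway between its leg bottoms, 35 mm below point teether_center.
- board: The board's body (the same board); origin at the centre of its underside, 3 mm below point board_center.
There are look-alikes about, which are no part of the job. What is shaped like the teether but blue is not meant. What is shaped like the board but turquoise is not meant.

How it is judged:
By the outcome, as a careful person would: the job done as asked, in the order asked, and still so for the second after the job is handed in, with the robot touching nothing.
It also fails if it takes over 64 s, if anything falls off the work surface, if the arm or the gripper's body presses on something with over 40 N, if the wrist force passes 120 N, or if a joint passes its speed limit or range.

## Working session

There is one attempt and no reset: what is moved stays moved. The work goes in short steps, Python scripts to look and compute and a tool call to move; the robot and the scene stay as the last step left them, time stands still between calls to the robot, and variables do not carry over. Pictures are saved under pics/ and viewed, at most 12 in all, crops included, and the job is handed in when it is done.

Besides the shell and the picture viewer there is one more tool, called after "Emit:" by a JSON object that holds its "api" and its "payload", one argument or row to a line. jog_arm: Moves the arm, as the interface text tells. Its arguments: {"type":"object","properties":{"plan":{"type":"string"},"grip_force":{"type":"number"}},"required":["plan"]}

```bash
mkdir -p pics; cat > h.py <<'E'
import numpy as np, cv2
from rig import env, imaging, job, models
def grab(n):
    im=imaging.get_image(n); im['f']=210/np.tan(np.radians(im['fov_y']/2)); return im
def ray(im,uv):
    d=np.array([(uv[0]-im['cx'])/im['f'],(uv[1]-im['cy'])/im['f'],1]); T=im['world_from_camera']
    return T[:3,3],T[:3,:3]@d
def atz(im,uv,z):
    o,d=ray(im,uv); return o+d*(z-o[2])/d[2]
def cloud(im):
    v,u=np.mgrid[:420,:560]; Z=im['depth']
    P=np.stack([(u-im['cx'])/im['f']*Z,(v-im['cy'])/im['f']*Z,Z],-1); T=im['world_from_camera']
    return P@T[:3,:3].T+T[:3,3]
def save(im,name,box=None,k=1):
    p=im['pixels'][:,:,::-1]
    if box: p=p[box[1]:box[3],box[0]:box[2]]
    cv2.imwrite('pics/'+name,cv2.resize(p,None,fx=k,fy=k,interpolation=cv2.INTER_CUBIC))
E
python3 - <<'E'
from h import *
np.set_printoptions(precision=3,suppress=True)
ims={}
for n in('top','side'):
    im=grab(n); ims[n]=im; C=cloud(im)
    for q in['teether_center','board_center','shelf_edge','peg1','peg2','peg3','jar','cup','ring','keys']:
        for r in models.tip_of(n,q)[:3]:
            u,v=np.round(r['at']).astype(int); 
            print(n,q,np.round(r['at'],1),round(r['confidence'],2),C[min(v,419),min(u,559)])
    np.savez(n+'.npz',**im)
    print(n, im['world_from_camera'][:3,3],im['world_from_camera'][:3,2])
p=[ims[n]['pixels'][:,:,::-1] for n in('top','side')]
save(ims['top'],'top.png',k=1.4);save(ims['side'],'side.png',k=1.4)
print(env.observe()['tool_rot'])
E
```

```text
top teether_center [197.1 193.9] 0.79 [0.603 0.136 0.128]
top teether_center [183.6 236.6] 0.6 [ 0.524  0.189 -0.002]
top board_center [382.9 231.9] 0.83 [ 0.523 -0.286  0.066]
top board_center [381.2 308.1] 0.75 [ 0.351 -0.284  0.008]
top shelf_edge [425.  221.9] 0.79 [ 0.546 -0.384  0.061]
top peg1 [140.8 193.9] 0.94 [0.607 0.267 0.112]
top peg1 [240.3 182.8] 0.61 [0.63  0.041 0.114]
top peg1 [198.6 192. ] 0.57 [0.608 0.132 0.124]
top peg2 [140.8 193.9] 0.94 [0.607 0.267 0.112]
top peg2 [240.3 182.8] 0.61 [0.63  0.041 0.114]
top peg2 [198.6 192. ] 0.57 [0.608 0.132 0.124]
top peg3 [140.8 193.9] 0.94 [0.607 0.267 0.112]
top peg3 [240.3 182.8] 0.61 [0.63  0.041 0.114]
top peg3 [198.6 192. ] 0.57 [0.608 0.132 0.124]
top jar [321.2 141.3] 0.67 [ 0.736 -0.146  0.088]
top cup [377.6 149.1] 0.89 [ 0.741 -0.293  0.004]
top ring [166.5 286.1] 0.56 [ 0.405  0.229 -0.004]
top keys [245.5 270.9] 0.83 [ 0.44   0.036 -0.006]
top [ 0.343 -0.069  1.27 ] [ 0.183  0.024 -0.983]
side teether_center [292. 317.] 0.84 [0.527 0.166 0.   ]
side teether_center [248.  278.5] 0.57 [0.611 0.166 0.121]
side bo
[... 391 characters left out ...]
 233.7] 0.98 [0.634 0.048 0.117]
side peg2 [244.9 329.9] 0.97 [0.604 0.27  0.109]
side peg2 [246.6 272.7] 0.64 [0.614 0.158 0.126]
side peg3 [244.3 233.7] 0.98 [0.634 0.048 0.117]
side peg3 [244.9 329.9] 0.97 [0.604 0.27  0.109]
side peg3 [246.6 272.7] 0.64 [0.614 0.158 0.126]
side jar [213.7 208.9] 0.55 [ 0.704 -0.001  0.138]
side cup [223.1 171. ] 0.69 [ 0.738 -0.259  0.037]
side cup [245.5 234.9] 0.59 [0.63  0.048 0.114]
side cup [245.9 270.9] 0.44 [0.616 0.154 0.127]
side ring [353.3 349.3] 0.57 [ 0.406  0.23  -0.   ]
side keys [331.7 269.5] 0.61 [ 0.445  0.034 -0.002]
side [0.503 0.696 0.795] [ 0.063 -0.725 -0.686]
[[-0.951  0.311 -0.   ]
 [ 0.311  0.951  0.   ]
 [ 0.     0.    -1.   ]]
```

View pics/top.png

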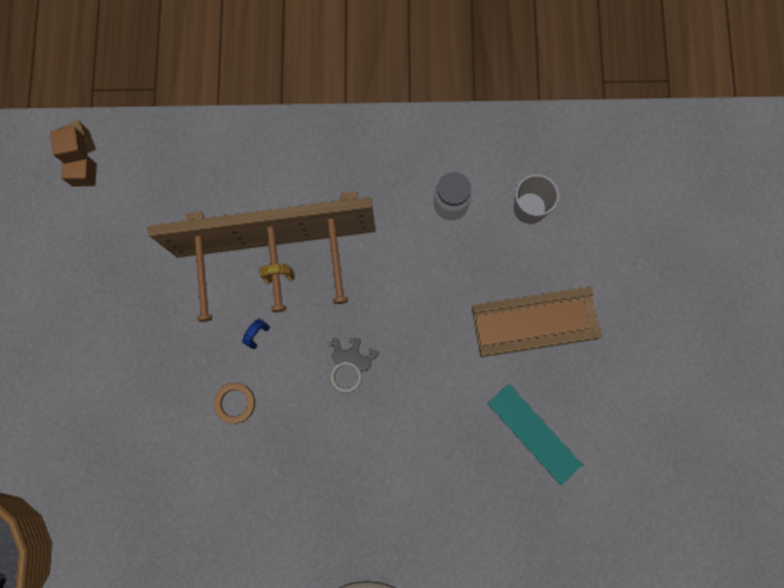

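View pics/side.png

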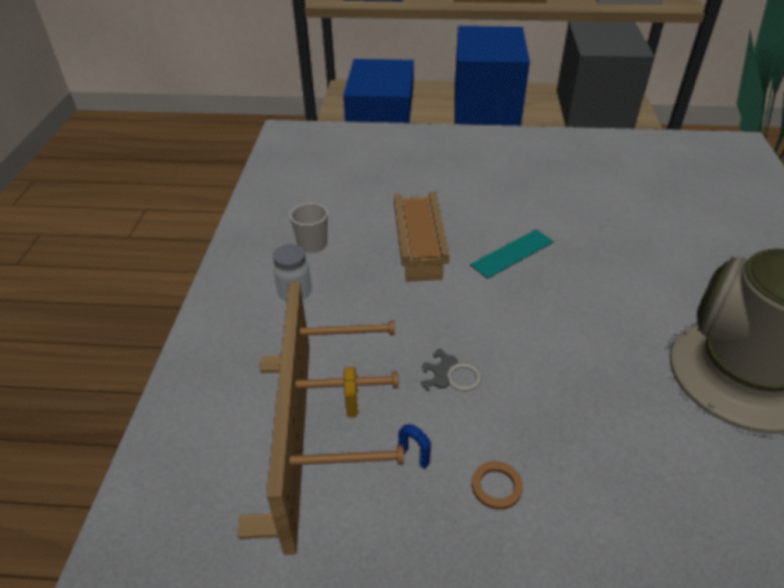

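The top picture shows mustard teether at about (197,194) on the middle peg and the blue look-alike lying at (183,238). The beech board lies in the shelf at (383,230), and the turquoise one on the counter at (381,308). I choose mustard (197,194) and beech (383,230) by description. Next: fit the geometry and check with a crop.

```bash
cat > fit.py <<'E'
from h import *
np.set_printoptions(precision=4,suppress=True)
for n in('top','side'):
    im=dict(np.load(n+'.npz')); C=cloud(im); hsv=cv2.cvtColor(im['pixels'],cv2.COLOR_RGB2HSV)
    ok=im['depth']>0; P=C[ok]; H=hsv[ok].astype(int)
    # pegs
    for y0,s in((.045,'1'),(.15,'2'),(.265,'3')):
        m=(P[:,2]>.095)&(P[:,2]<.124)&(P[:,0]>.54)&(P[:,0]<.69)&(abs(P[:,1]-y0)<.035)
        if s=='2': m&=(abs(P[:,0]-.603)>.02)
        Q=P[m]; 
        if len(Q)<10: print('few',s,len(Q)); continue
        k=np.polyfit(Q[:,0],Q[:,1],1); 
        for _ in range(5):
            r=Q[:,1]-np.polyval(k,Q[:,0]); Q=Q[abs(r)<.008]; k=np.polyfit(Q[:,0],Q[:,1],1)
        print(n,'peg',s,len(Q),'slope',k[0],'y@.6',np.polyval(k,.6),'x',Q[:,0].min(),Q[:,0].max(),'z',np.percentile(Q[:,2],90))
    # upright board top
    m=(P[:,2]>.143)&(P[:,2]<.16)&(P[:,0]>.62)&(P[:,0]<.75)&(P[:,1]>-.08)&(P[:,1]<.4)
    Q=P[m]; print(n,'upright',len(Q),cv2.minAreaRect(Q[:,:2].astype(np.float32)),np.median(Q[:,2]))
    # teether
    m=(H[:,0]>18)&(H[:,0]<30)&(H[:,1]>150)&(P[:,2]>.05)&(P[:,2]<.15)&(abs(P[:,1]-.15)<.06)&(abs(P[:,0]-.6)<.05)
    Q=P[m]; print(n,'teether',len(Q),Q.mean(0),Q.min(0),Q.max(0)); R=Q[Q[:,2]>.11]
    print(cv2.minAreaRect(R[:,:2].astype(np.float32)))
    # shelf
    S=(abs(P[:,0]-.525)<.09)&(abs(P[:,1]+.28)<.16)
    Q=P[S&(P[:,2]>.05)&(P[:,2]<.085)]; print(n,'shelf all',len(Q),cv2.minAreaRect(Q[:,:2].astype(np.float32)))
    B=S&(P[:,2]>.05)&(P[:,2]<.08)
    print('hue',np.histogram(H[B][:,0],bins=[0,6,9,12,15,18,21,30,180]), np.histogram(H[B][:,1],bins=[0,60,90,110,130,150,170,200,256]))
    save(im,n+'_s.png',(320,190,450,270) if n=='top' else (270,120,340,210),5)
im=dict(np.load('side.npz')); a=im['pixels'][250:350,190:330,::-1]; b=dict(np.load('top.npz'))['pixels'][190:265,320:450,::-1]
cv2.imwrite('pics/c.png',np.hstack([cv2.resize(a,(400,286)),cv2.resize(b,(400,286))]))
E
python3 fit.py
```

```text
top peg 1 320 slope 0.1230576416513851 y@.6 0.03873917529362153 x 0.5551908146901173 0.6897643326418997 z 0.1181164002914092
top peg 2 254 slope 0.12027569444953333 y@.6 0.13911419732898375 x 0.5430307313026903 0.6851537109174701 z 0.1182899926875153
top peg 3 312 slope 0.10981126020727819 y@.6 0.259366454610704 x 0.5402252781346144 0.670160551649527 z 0.11658431738801552
top upright 1290 ((0.6897345781326294, 0.16043049097061157), (0.020425759255886078, 0.3588935136795044), 6.864623069763184) 0.1484075670783832
top teether 104 [0.6068 0.1422 0.1221] [0.597  0.1183 0.0683] [0.6161 0.163  0.1327]
((0.6083030700683594, 0.14080151915550232), (0.014159774407744408, 0.045260850340127945), 7.806612491607666)
top shelf all 3283 ((0.5306634306907654, -0.28665873408317566), (0.087253138422966, 0.20135049521923065), 8.403482437133789)
hue (array([   0,    0,    3, 1771, 1505,    4,    0,    0]), array([  0,   6,   9,  12,  15,  18,  21,  30, 180])) (array([  65,  130, 1400, 1688,    0,    0,    0,    0]), array([  0,  60,  90, 110, 130, 150, 170, 200, 256]))
side peg 1 385 slope 0.110641619686
[... 331 characters left out ...]
725175298833901
side upright 1596 ((0.6922242641448975, 0.16496112942695618), (0.018837014213204384, 0.361781507730484), 6.963724136352539) 0.15017110694180086
side teether 243 [0.6083 0.16   0.1109] [0.6009 0.128  0.068 ] [0.6174 0.1711 0.1324]
((0.6094045042991638, 0.15353718400001526), (0.013415127992630005, 0.03487616032361984), 5.824769020080566)
side shelf all 1644 ((0.5332274436950684, -0.2819300889968872), (0.08628150075674057, 0.20549966394901276), 8.346803665161133)
hue (array([   0,    0,    1,  170, 1342,  131,    0,    0]), array([  0,   6,   9,  12,  15,  18,  21,  30, 180])) (array([ 46,  74, 146, 555, 823,   0,   0,   0]), array([  0,  60,  90, 110, 130, 150, 170, 200, 256]))
```

View pics/c.png

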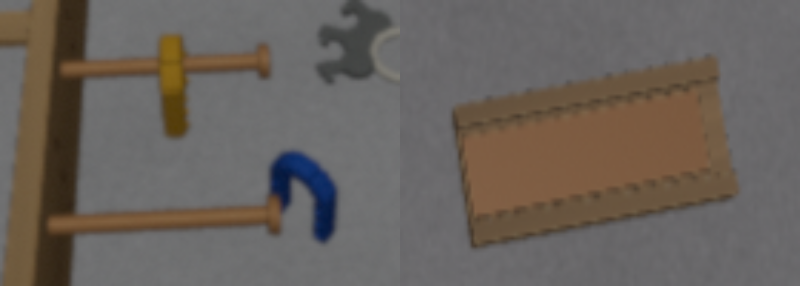

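The crop confirms the choice: mustard arch astride the middle peg, blue one lying loose on the counter, beech board between the shelf lips with a gap at the right (outer) end. Fits: stand yaw 6.9°, peg1 ≈ (.629,.045), peg2 ≈ (.617,.144), peg3 ≈ (.6025,.263), teether at (.608,.143); shelf yaw 8.4°, edge ≈ (.546,-.383). I move to above the teether now.

Emit:
{"api": "jog_arm", "payload": {
  "plan": "0 0 -6.25 0 0 0 0;0 0 -6.25 0 0 0 0;0 0 -6.25 0 0 0 0;0 0 -6.25 0 0 0 0;0 0 0 -2.4 -2.7 0 0;0 0 0 -2.4 -2.7 0 0;0 0 0 -2.4 -2.7 0 0;0 0 0 -2.4 -2.7 0 0;0 0 0 -2.4 -2.7 0 0;0 0 0 -2.4 -2.7 0 0",
  "grip_force": 30
}}

```text
time_s: 1.93
position: [0.3343, 0.378, 0.2315]
tool_rot: [[-0.993, -0.12, 0.0], [-0.12, 0.993, 0.0], [-0.0, 0.0, -1.0]]
ft_force: [0.1, 0.2, 0.4]
grip_width: 0.0855
gripper_force: 0.0
```

Emit:
{"api": "jog_arm", "payload": {
  "plan": "0 0 0 -2.4 -2.7 0 0;0 0 0 -2.4 -2.7 0 0;0 0 0 -2.4 -2.7 0 0;0 0 0 -2.4 -2.7 0 0;0 0 0 -2.4 -2.7 0 0;0 0 0 -2.4 -2.7 0 0;0 0 0 -2.4 -2.7 0 0;0 0 0 -2.4 -2.7 0 0;0 0 0 0 0 0 0;0 0 0 0 0 0 0"
}}

```text
time_s: 2.77
position: [0.5507, 0.1867, 0.2307]
tool_rot: [[-0.993, -0.118, -0.001], [-0.118, 0.993, 0.0], [0.001, 0.0, -1.0]]
ft_force: [-1.2, 0.1, 0.1]
grip_width: 0.0851
gripper_force: 0.0
```

Emit:
{"api": "jog_arm", "payload": {
  "plan": "0 0 0 -2.6 -2.5 0 0;0 0 0 -2.6 -2.5 0 0;0 0 0 0 0 0 0;0 0 0 0 0 0 0;0 0 0 0 0 0 0"
}}

```text
time_s: 3.18
position: [0.6066, 0.1456, 0.2314]
tool_rot: [[-0.993, -0.121, -0.001], [-0.121, 0.993, 0.0], [0.001, 0.0, -1.0]]
ft_force: [-0.4, -0.2, 0.4]
grip_width: 0.0855
gripper_force: 0.0
```

```bash
cat > look.py <<'E'
from h import *
np.set_printoptions(precision=4,suppress=True)
im=grab('wrist'); C=cloud(im); np.savez('w1.npz',**im); save(im,'w1.png')
s=env.observe(); t=s['position']; R=np.array(s['tool_rot']); print(t)
hsv=cv2.cvtColor(im['pixels'],cv2.COLOR_RGB2HSV)
m=(im['depth']>0)&(hsv[...,0]>18)&(hsv[...,0]<30)&(hsv[...,1]>150)&(C[...,2]>.04)&(C[...,2]<.15)
Q=C[m]; print(len(Q)); Qt=Q[Q[:,2]>.122]; print(cv2.minAreaRect(Qt[:,:2].astype(np.float32)), Q.min(0),Q.max(0)); 
L=(Q-t)@R; print('in tool',L.min(0),L.max(0)); L=(Qt-t)@R; print(L.min(0),L.max(0))
print(im['world_from_camera'][:3,3],im['world_from_camera'][:3,2])
E
python3 look.py
```

```text
[0.6064 0.1458 0.2316]
1435
((0.6090449094772339, 0.14481480419635773), (0.01572340726852417, 0.035269226878881454), 7.1802077293396) [0.5973 0.1203 0.0688] [0.6716 0.2908 0.132 ]
in tool [-0.0767 -0.0259  0.0996] [0.0073 0.1367 0.1628]
[-0.0104 -0.019   0.0996] [0.0054 0.0163 0.1096]
[0.5249 0.1358 0.3739] [ 0.3142  0.039  -0.9486]
```

View pics/w1.png

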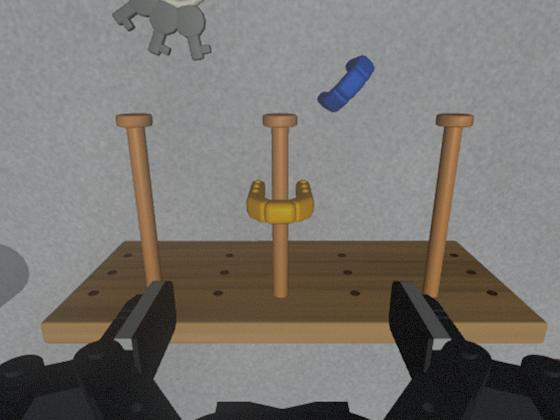

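The wrist picture shows the mustard arch at (280,208), midway between the open fingers and centred to about 1 mm sideways. I go down and grip across its legs.

Emit:
{"api": "jog_arm", "payload": {
  "plan": "0 0 0 -0.25 -0.1 3 0;0 0 0 0 0 3 0;0 0 0 0 0 3 0;0 0 0 0 0 3 0;0 0 0 0 0 3 0;0 0 0 0 0 0 0;0 0 0 0 0 0 70;0 0 0 0 0 0 90;0 0 0 0 0 0 110;0 0 0 0 0 0 130"
}}

```text
time_s: 4.07
position: [0.611, 0.1441, 0.0838]
tool_rot: [[-0.993, -0.12, 0.004], [-0.12, 0.993, 0.0], [-0.004, -0.0, -1.0]]
ft_force: [-0.9, 0.3, 7.6]
grip_width: 0.0494
gripper_force: 32.6
```

Emit:
{"api": "jog_arm", "payload": {
  "plan": "0 0 0 0 0 0 150;0 0 0 0 0 0 150;0 0 0 0 0 0 150;0 0 0 0 0 0 150;0 0 0 0 0 0 150"
}}

```text
time_s: 4.48
position: [0.611, 0.1441, 0.0838]
tool_rot: [[-0.993, -0.12, 0.004], [-0.12, 0.993, 0.001], [-0.004, 0.0, -1.0]]
ft_force: [-1.1, 1.5, 8.2]
grip_width: 0.0495
gripper_force: 32.7
```

Emit:
{"api": "jog_arm", "payload": {
  "plan": "0 0 0 0 0 -1 150;0 0 0 0 0 -2 150;0 0 0 0 0 -2.5 150;0 0 0 0 0 -2.5 150;0 0 0 0 0 -1.5 150;0 0 0 0 0 0 150;0 0 0 0 0 0 150;0 0 0 0 0 0 150"
}}

```text
time_s: 5.15
position: [0.6095, 0.1438, 0.1754]
tool_rot: [[-0.993, -0.12, -0.002], [-0.12, 0.993, -0.0], [0.002, 0.0, -1.0]]
ft_force: [-0.7, 0.6, -1.8]
grip_width: 0.0493
gripper_force: 31.9
```

```bash
sed -i "s/w1/w2/" look.py; python3 look.py; python3 - <<'E'
from h import *
np.set_printoptions(precision=4,suppress=True)
im=grab('side'); C=cloud(im); h=cv2.cvtColor(im['pixels'],cv2.COLOR_RGB2HSV)
m=(im['depth']>0)&(h[...,0]>18)&(h[...,0]<30)&(h[...,1]>150)&(abs(C[...,0]-.61)<.06)&(abs(C[...,1]-.15)<.07)&(C[...,2]>.05)
print(C[m].min(0),C[m].max(0)); save(im,'s2.png',(180,200,360,360),3)
E
```

```text
[0.6094 0.1438 0.175 ]
162
((0.6831170916557312, 0.15154971182346344), (0.002090123947709799, 0.06953097879886627), 6.6347126960754395) [0.5875 0.0601 0.0437] [0.6897 0.3381 0.1462]
in tool [-0.0753 -0.0928  0.0286] [0.008  0.1868 0.1312]
[-0.0753 -0.0359  0.0286] [-0.0731  0.0336  0.0519]
[0.528  0.1342 0.3181] [ 0.3132  0.0382 -0.9489]
[0.5986 0.1171 0.1576] [0.6116 0.1812 0.2614]
```

View pics/s2.png

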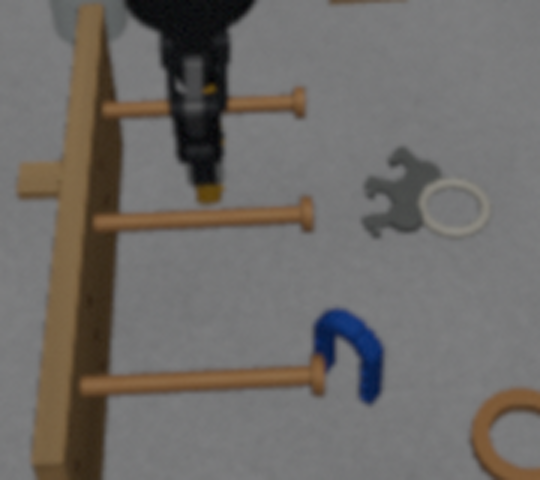

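The side picture shows the arch held between the fingers (leg end at crop (208,192)), free of peg 2. Now across to peg 3.

Emit:
{"api": "jog_arm", "payload": {
  "plan": "0 0 0 0 1.5 0 150;0 0 0 0 3 0 150;0 0 0 0 3 0 150;0 0 0 0 3 0 150;0 0 0 0 1.5 0 150;0 0 0 0 0 0 150;0 0 0 0 0 0 150;0 0 0 0 0 0 150;0 0 0 0 0 0 150"
}}

```text
time_s: 6.0
position: [0.5959, 0.2619, 0.1762]
tool_rot: [[-0.993, -0.119, -0.0], [-0.119, 0.993, -0.0], [0.0, -0.0, -1.0]]
ft_force: [0.5, 0.6, -1.0]
grip_width: 0.0494
gripper_force: 31.9
```

```bash
python3 - <<'E'
from h import *
np.set_printoptions(precision=4,suppress=True)
s=env.observe(); t=s['position']; R=np.array(s['tool_rot']); print(t,R[:,1])
im=grab('wrist'); C=cloud(im); m=(im['depth']>0); P=(C[m]-t)@R; Z=C[m][:,2]
# peg3 points near tool, height .10-.122
k=(Z>.1)&(Z<.124)&(abs(P[:,1])<.045)&(P[:,0]>-.06)&(P[:,0]<.06)
Q=P[k]; print(len(Q)); 
for a in np.arange(-.06,.06,.01):
    q=Q[(Q[:,0]>a)&(Q[:,0]<a+.01)]
    if len(q): print(round(a,3),len(q),q[:,1].min(),q[:,1].max())
save(im,'w3.png',(120,60,440,300),2)
E
```

```text
[0.5959 0.2619 0.1762] [-0.1189  0.9929 -0.0003]
3767
-0.06 165 -0.0035601781934253666 0.008038364855451459
-0.05 266 -0.0035096567014399277 0.007952257795929283
-0.04 271 -0.003461804918997794 0.007821168962498065
-0.03 279 -0.00341675467435769 0.007724013801133185
-0.02 301 -0.003383602139219509 0.008285837973534377
-0.01 307 -0.003338515658721191 0.008145419539811192
0.0 320 -0.003284604958952174 0.007979545778922795
0.01 341 -0.0038370392273245927 0.00787824907305216
0.02 355 -0.00381019358587336 0.007728889015173544
0.03 366 -0.00376739930633606 0.0076054456066117345
0.04 381 -0.003695128565391944 0.007504078240551084
0.05 415 -0.009643273174328245 0.013387672880784733
```

View pics/w3.png

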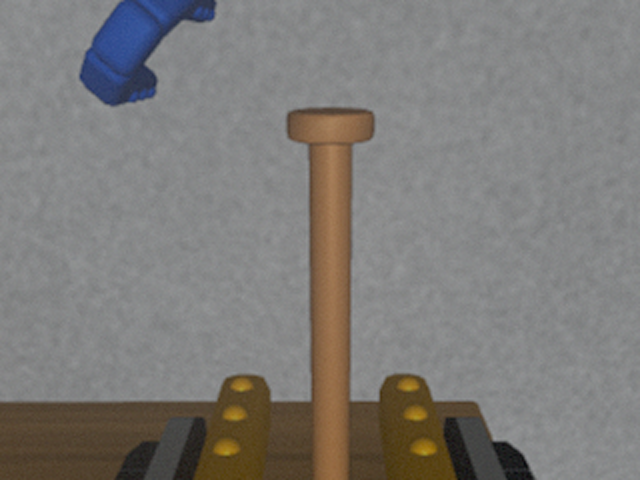

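The picture shows peg 3 (column 331) nearly midway between the two legs (columns 243 and 408), with the stop well ahead. I add 2 mm and lower.

Emit:
{"api": "jog_arm", "payload": {
  "plan": "0 0 0 -0.5 0.2 0 150;0 0 0 0 0 1.5 150;0 0 0 0 0 2 150;0 0 0 0 0 2 150;0 0 0 0 0 1.5 150;0 0 0 0 0 1 150;0 0 0 0 0 0.5 150;0 0 0 0 0 0.3 150;0 0 0 0 0 0 150;0 0 0 0 0 0 150"
}}

```text
time_s: 6.88
position: [0.6008, 0.2656, 0.0892]
tool_rot: [[-0.993, -0.12, 0.001], [-0.12, 0.993, 0.0], [-0.001, 0.0, -1.0]]
ft_force: [0.2, 0.2, -0.6]
grip_width: 0.0497
gripper_force: 31.9
```

Emit:
{"api": "jog_arm", "payload": {
  "plan": "0 0 0 0 0 0.2 150;0 0 0 0 0 0.2 150;0 0 0 0 0 0.1 150;0 0 0 0 0 0 150;0 0 0 0 0 0 150;0 0 0 0 0 0 150"
}}

```text
time_s: 7.38
position: [0.6005, 0.2656, 0.0839]
tool_rot: [[-0.993, -0.12, 0.001], [-0.12, 0.993, 0.0], [-0.001, 0.0, -1.0]]
ft_force: [-0.8, -0.1, 4.6]
grip_width: 0.0495
gripper_force: 32.4
```

Emit:
{"api": "jog_arm", "payload": {
  "plan": "0 0 0 0 0 0 95;0 0 0 0 0 0 90;0 0 0 0 0 0 80;0 0 0 0 0 0 60;0 0 0 0 0 0 40;0 0 0 0 0 0 30;0 0 0 0 0 0 30;0 0 0 0 0 0 30;0 0 0 0 0 -1 30;0 0 0 0 0 -2 30"
}}

```text
time_s: 8.22
position: [0.5993, 0.2653, 0.1119]
tool_rot: [[-0.993, -0.12, -0.005], [-0.12, 0.993, -0.001], [0.005, -0.001, -1.0]]
ft_force: [0.6, 0.4, -0.6]
grip_width: 0.0753
gripper_force: 0.0
```

Emit:
{"api": "jog_arm", "payload": {
  "plan": "0 0 0 0 0 -3 30;0 0 0 0 0 -3 30;0 0 0 0 0 -3 30;0 0 0 0 0 -3 30;0 0 0 0 0 0 30;0 0 0 0 0 0 30"
}}

```text
time_s: 8.72
position: [0.6007, 0.2657, 0.2358]
tool_rot: [[-0.993, -0.12, 0.004], [-0.12, 0.993, 0.001], [-0.004, 0.0, -1.0]]
ft_force: [0.5, -0.4, -1.0]
grip_width: 0.0755
gripper_force: 0.0
```

```bash
python3 - <<'E'
from h import *
np.set_printoptions(precision=4,suppress=True)
im=grab('wrist'); C=cloud(im); h=cv2.cvtColor(im['pixels'],cv2.COLOR_RGB2HSV)
m=(im['depth']>0)&(h[...,0]>18)&(h[...,0]<30)&(h[...,1]>150)&(abs(C[...,0]-.6)<.03)&(abs(C[...,1]-.265)<.07)&(C[...,2]>.03)
print(m.sum(),C[m].min(0),C[m].max(0))
# refit shelf & board: reuse first top/side pics; board vs lips by height+edge
for n in('top','side'):
    i=dict(np.load(n+'.npz')); C=cloud(i); hs=cv2.cvtColor(i['pixels'],cv2.COLOR_RGB2HSV).astype(int)
    S=(abs(C[...,0]-.525)<.09)&(abs(C[...,1]+.28)<.16)&(C[...,2]>.055)&(C[...,2]<.08)
    a=np.radians(8.4); R=np.array([[np.cos(a),-np.sin(a)],[np.sin(a),np.cos(a)]]); L=(C[S][:,:2]-[.5315,-.2845])@R; hue=hs[S]
    k=abs(L[:,0])<.018
    for y in np.arange(-.105,.106,.006):
        q=k&(abs(L[:,1]-y)<.003)
        if q.sum(): print(n,round(y,3),q.sum(),hue[q].mean(0).round(1),C[S][q][:,2].mean().round(4))
E
```

```text
1397 [0.5826 0.2083 0.0682] [0.613  0.3198 0.3184]
top -0.105 1 [ 11.  34. 104.] 0.0556
top -0.099 34 [ 14.8  83.6 114.9] 0.06
top -0.093 38 [ 15.6 102.3 116.4] 0.0596
top -0.087 33 [ 15.2 104.  114.2] 0.0605
top -0.081 34 [ 13.2 119.9 121.3] 0.0659
top -0.075 40 [ 13.  122.4 122.8] 0.0655
top -0.069 42 [ 13.  122.4 122.9] 0.0658
top -0.063 40 [ 13.  122.2 123.1] 0.0659
top -0.057 40 [ 13.  122.2 123.2] 0.0655
top -0.051 40 [ 13.  122.1 123.5] 0.0657
top -0.045 42 [ 13.1 121.9 123.7] 0.0657
top -0.039 39 [ 13.1 122.1 123.9] 0.0651
top -0.033 37 [ 13.1 121.9 123.9] 0.0658
top -0.027 46 [ 13.1 121.9 124.2] 0.0657
top -0.021 36 [ 13.1 121.5 124.4] 0.0656
top -0.015 42 [ 13.1 121.5 124.5] 0.0655
top -0.009 43 [ 13.1 121.3 124.7] 0.0658
top -0.003 38 [ 13.1 121.  124.9] 0.0651
top 0.003 42 [ 13.1 120.9 125. ] 0.0657
top 0.009 42 [ 13.1 120.7 125.1] 0.0659
top 0.015 41 [ 13.  120.4 125.4] 0.0648
top 0.021 39 [ 13.1 120.2 125.5] 0.0654
top 0.027 40 [ 13.1 120.2 125.7] 0.0653
top 0.033 38 [ 13.1 120.1 125.9] 0.0659
top 0.039 40 [ 13.1 119.6 126. ] 0.0659
top 0.045 42 [ 13.1 119.3 126.2] 0.06
[... 1104 characters left out ...]
.0666
side 0.009 15 [ 14.4 142.1 116.3] 0.0669
side 0.015 24 [ 14.7 142.2 116.3] 0.0669
side 0.021 18 [ 14.7 142.2 116.1] 0.0666
side 0.027 18 [ 14.8 142.7 116.1] 0.0667
side 0.033 21 [ 14.8 142.6 116.2] 0.0659
side 0.039 16 [ 14.6 142.4 116.1] 0.0671
side 0.045 23 [ 14.7 142.  116.3] 0.0669
side 0.051 14 [ 14.9 142.9 116. ] 0.0666
side 0.057 24 [ 15.  142.4 116.2] 0.0668
side 0.063 18 [ 14.7 142.6 116.3] 0.067
side 0.069 24 [ 15.  142.1 116.4] 0.0667
side 0.075 21 [ 15.  141.8 116.4] 0.0665
side 0.081 23 [ 14.8 142.8 116.5] 0.0666
side 0.087 18 [ 14.9 142.6 116.7] 0.0666
side 0.093 19 [ 14.9 140.3 113.3] 0.0659
side 0.099 65 [ 15.7 132.6  96.6] 0.0627
side 0.105 8 [ 16.6 126.6  88.9] 0.0599
```

Board now: its outer end is 16 mm back from the edge and its inner end 4 mm short of the shelf's inner edge. I turn the gripper across the shelf and go behind the board's inner end with the fingers shut.

Emit:
{"api": "jog_arm", "payload": {
  "plan": "0 0 7 0 0 0 30;0 0 7 0 0 0 30;0 0 7 0 0 0 30;0 0 7 0 0 0 30;0 0 7 0 0 0 30;0 0 7 0 0 0 30;0 0 7 0 0 0 30;0 0 7 0 0 0 30;0 0 7 0 0 0 30;0 0 7 0 0 0 30"
}}

```text
time_s: 9.6
position: [0.5999, 0.2654, 0.2317]
tool_rot: [[-0.447, 0.894, -0.003], [0.894, 0.447, -0.001], [0.001, -0.003, -1.0]]
ft_force: [0.7, -0.2, 0.3]
grip_width: 0.0756
gripper_force: 0.0
```

Emit:
{"api": "jog_arm", "payload": {
  "plan": "0 0 6 0 0 0 80;0 0 6 0 0 0 150;0 0 6.5 0 0 0 255;0 0 0 -3.37 -1.24 0 255;0 0 0 -3.37 -1.24 0 255;0 0 0 -3.37 -1.24 0 255;0 0 0 -3.37 -1.24 0 255;0 0 0 -3.37 -1.24 0 255;0 0 0 -3.37 -1.24 0 255;0 0 0 -3.37 -1.24 0 255"
}}

```text
time_s: 10.43
position: [0.5477, 0.0181, 0.232]
tool_rot: [[-0.146, 0.989, -0.003], [0.989, 0.146, 0.0], [0.001, -0.003, -1.0]]
ft_force: [0.7, 0.2, 0.7]
grip_width: 0.0002
gripper_force: 0.0
```

Emit:
{"api": "jog_arm", "payload": {
  "plan": "0 0 0 -3.37 -1.24 0 255;0 0 0 -3.37 -1.24 0 255;0 0 0 -3.37 -1.24 0 255;0 0 0 -3.37 -1.24 0 255;0 0 0 -3.37 -1.24 0 255;0 0 0 0 0 0 255;0 0 0 0 0 0 255;0 0 0 0 0 0 255"
}}

```text
time_s: 11.1
position: [0.5119, -0.1558, 0.2324]
tool_rot: [[-0.146, 0.989, -0.002], [0.989, 0.146, 0.001], [0.002, -0.002, -1.0]]
ft_force: [0.5, 0.7, 0.1]
grip_width: -0.0003
gripper_force: 0.0
```

```bash
cat >> h.py <<'E'
def toshelf():
    s=env.observe(); t=np.array(s['position']); a=np.radians(8.4); R=np.array([[np.cos(a),-np.sin(a)],[np.sin(a),np.cos(a)]])
    y=np.array(s['tool_rot'])[:,1]; print('shelf xy',(t[:2]-[.5315,-.2845])@R,'z',t[2],'toolyaw',np.degrees(np.arctan2(y[1],y[0])),s['q'])
E
python3 - <<'E'
from h import *
np.set_printoptions(precision=4,suppress=True)
toshelf()
im=grab('side'); np.savez('side2.npz',**im); C=cloud(im); h=cv2.cvtColor(im['pixels'],cv2.COLOR_RGB2HSV)
m=(im['depth']>0)&(h[...,0]>18)&(h[...,0]<30)&(h[...,1]>150)&(abs(C[...,0]-.61)<.06)&(abs(C[...,1]-.265)<.07)&(C[...,2]>.05)&(C[...,2]<.16)
print(C[m].min(0),C[m].max(0))
p=im['pixels'][:,:,::-1]; cv2.imwrite('pics/s3.png',cv2.resize(p[90:400,180:420],None,fx=1.9,fy=1.9))
E
```

```text
shelf xy [-0.0006  0.1302] z 0.2324106508807149 toolyaw 8.385625086379012 [-29.6194  20.3161  76.4952   0.0162  83.3148 -38.0069]
[0.5904 0.2486 0.0692] [0.6078 0.2913 0.1323]
```

View pics/s3.png

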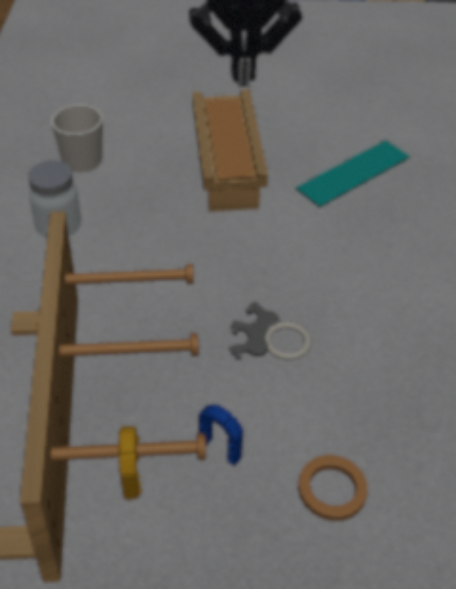

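The picture shows the teether hung astride peg 3 (crop (128,460)), and the shut fingers are beyond and above the shelf's inner end. Going down and pushing.

Emit:
{"api": "jog_arm", "payload": {
  "plan": "0 0 0 0 0 3 255;0 0 0 0 0 3.5 255;0 0 0 0 0 3.5 255;0 0 0 0 0 3 255;0 0 0 0 0 2 255;0 0 0 0 0 1.5 255;0 0 0 0 0 0.45 255;0 0 0 0 0 0 255;0 0 0 0 0 0 255;0 0 0 0 0 0 255"
}}

```text
time_s: 11.98
position: [0.5129, -0.1561, 0.0649]
tool_rot: [[-0.147, 0.989, 0.002], [0.989, 0.147, -0.001], [-0.001, 0.002, -1.0]]
ft_force: [0.5, -0.1, -0.2]
grip_width: -0.0001
gripper_force: 0.0
```

Emit:
{"api": "jog_arm", "payload": {
  "plan": "0 0 0 0 0 0.15 255;0 0 0 -0.5 0 0 255;0 0 0 -0.5 0 0 255;0 0 0 0 0 0 255;0 0 0 0 0 0 255;0 0 0 0 0 0 255"
}}

```text
time_s: 12.48
position: [0.5137, -0.1662, 0.0623]
tool_rot: [[-0.146, 0.989, -0.0], [0.989, 0.146, 0.0], [0.0, -0.0, -1.0]]
ft_force: [0.3, 0.2, -0.4]
grip_width: 0.0
gripper_force: 0.0
```

Emit:
{"api": "jog_arm", "payload": {
  "plan": "0 0 0 -0.6 0 0 255;0 0 0 -0.6 0 0 255;0 0 0 -0.6 0 0 255;0 0 0 -0.6 0 0 255;0 0 0 -0.6 0 0 255;0 0 0 -0.6 0 0 255;0 0 0 -0.6 0 0 255;0 0 0 -0.6 0 0 255;0 0 0 0 0 0 255;0 0 0 0 0 0 255"
}}

```text
time_s: 13.32
position: [0.5207, -0.2139, 0.0622]
tool_rot: [[-0.146, 0.989, -0.0], [0.989, 0.146, -0.0], [-0.0, -0.0, -1.0]]
ft_force: [-0.1, 0.3, -0.1]
grip_width: 0.0001
gripper_force: 0.0
```

```bash
cat >> h.py <<'E'
def board(n='top'):
    i=grab(n); C=cloud(i); hs=cv2.cvtColor(i['pixels'],cv2.COLOR_RGB2HSV).astype(int)
    a=np.radians(8.4); R=np.array([[np.cos(a),-np.sin(a)],[np.sin(a),np.cos(a)]]); L=(C[...,:2]-[.5315,-.2845])@R
    m=(abs(L[...,0])<.06)&(L[...,1]<0.13)&(L[...,1]>-.25)&(C[...,2]>.0625)&(C[...,2]<.07)&(i['depth']>0)&(abs(L[...,0])<.0255)
    q=L[m]; b=np.arange(-.25,.13,.006); hh=np.histogram(q[:,1],b)[0]; k=b[:-1][hh>8]; print('board y',k.min(),k.max()+.006)
    m=(L[...,1]<-.105)&(L[...,1]>-.25)&(abs(L[...,0])<.06)&(C[...,2]>.055)&(C[...,2]<.075)
    if m.sum()>20: print('overhang rect',cv2.minAreaRect(L[m].astype(np.float32)),L[m].min(0),L[m].max(0))
    return i
E
python3 - <<'E'
from h import *
np.set_printoptions(precision=4,suppress=True)
toshelf(); board(); board('side')
E
```

```text
shelf xy [-0.0003  0.0714] z 0.06223041626034154 toolyaw 8.380125894356516 [-34.3796  33.1416  85.8447  -0.0022  61.0157 -42.7586]
board y -0.12399999999999989 -0.05199999999999983
overhang rect ((-0.0027723927050828934, -0.11472602188587189), (0.01981317810714245, 0.04982993006706238), 87.43594360351562) [-0.0276 -0.1255] [ 0.0222 -0.1051]
board y 0.03200000000000025 0.06200000000000027
```

Pushing works: outer end now about 25 mm out. 43 mm more.

Emit:
{"api": "jog_arm", "payload": {
  "plan": "0 0 0 -0.6 0 0 255;0 0 0 -0.6 0 0 255;0 0 0 -0.6 0 0 255;0 0 0 -0.6 0 0 255;0 0 0 -0.6 0 0 255;0 0 0 -0.6 0 0 255;0 0 0 -0.4 0 0 255;0 0 0 -0.3 0 0 255;0 0 0 0 0 0 255;0 0 0 0 0 0 255"
}}

```text
time_s: 14.25
position: [0.527, -0.2562, 0.0623]
tool_rot: [[-0.146, 0.989, -0.0], [0.989, 0.146, 0.0], [0.0, -0.0, -1.0]]
ft_force: [-0.1, -0.5, -0.6]
grip_width: -0.0
gripper_force: 0.0
```

Emit:
{"api": "jog_arm", "payload": {
  "plan": "0 0 0 0.5 0 0 255;0 0 0 0.5 0 -1 255;0 0 0 0 0 -2 255;0 0 0 0 0 -3 255;0 0 0 0 0 -3 255;0 0 0 0 0 -2 150;0 0 0 0 0 0 80;0 0 0 0 0 0 20;0 0 0 0 0 0 20;0 0 0 0 0 0 20"
}}

```text
time_s: 15.08
position: [0.5251, -0.2457, 0.1713]
tool_rot: [[-0.146, 0.989, -0.002], [0.989, 0.146, 0.001], [0.002, -0.002, -1.0]]
ft_force: [0.3, -0.0, -0.2]
grip_width: 0.0605
gripper_force: 0.0
```

```bash
python3 - <<'E'
from h import *
np.set_printoptions(precision=4,suppress=True)
toshelf(); i=board(); board('side'); save(i,'t4.png',(300,160,500,300),3)
E
```

```text
shelf xy [-0.0006  0.0394] z 0.17127855760816682 toolyaw 8.417733679969986 [-36.7659  27.5746  75.0913   0.0019  77.4685 -45.1839]
board y -0.16599999999999993 -0.021999999999999804
overhang rect ((-0.0027754735201597214, -0.13656756281852722), (0.061448417603969574, 0.05051099509000778), 89.15337371826172) [-0.0278 -0.1675] [ 0.0222 -0.1055]
board y -0.16599999999999993 0.020000000000000233
overhang rect ((-0.0003313925117254257, -0.13470496237277985), (0.05956597253680229, 0.04953928291797638), 87.58384704589844) [-0.0246 -0.1645] [ 0.0256 -0.1051]
```

View pics/t4.png

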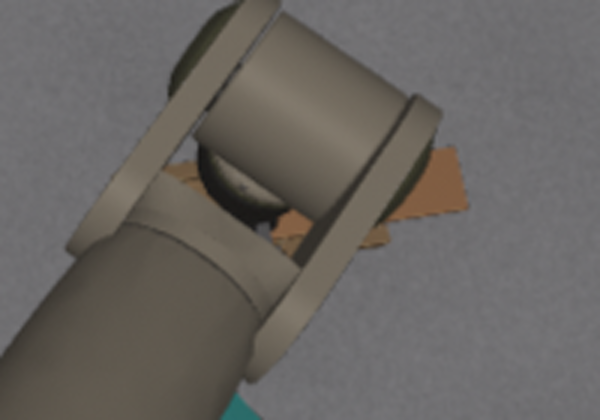

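The picture shows the board's end sticking out at crop (440,185), about 66 mm over the edge and straight. I go to 15 mm from its end.

Emit:
{"api": "jog_arm", "payload": {
  "plan": "0 0 0 -2.7 -0.1 0 0;0 0 0 -2.7 0 0 0;0 0 0 -2.7 0 0 0;0 0 0 -2.7 0 0 0;0 0 0 -2.7 0 0 0;0 0 0 -2.7 0 0 0;0 0 0 -2.8 0 0 0;0 0 0 0 0 0 0;0 0 0 0 0 0 0;0 0 0 0 0 0 0"
}}

```text
time_s: 16.02
position: [0.5523, -0.4338, 0.1716]
tool_rot: [[-0.146, 0.989, -0.001], [0.989, 0.146, 0.001], [0.001, -0.001, -1.0]]
ft_force: [0.4, 0.0, 0.2]
grip_width: 0.0857
gripper_force: 0.0
```

```bash
python3 - <<'E'
from h import *
np.set_printoptions(precision=4,suppress=True)
toshelf(); i=grab('wrist'); C=cloud(i); s=env.observe(); L=(C-s['position'])@np.array(s['tool_rot'])
m=(i['depth']>0)&(C[...,2]>.058)&(C[...,2]<.074)&(abs(L[...,1])<.04)&(L[...,0]<.04)&(L[...,0]>-.05)
q=L[m]; print(m.sum(),q.min(0),q.max(0),cv2.minAreaRect(q[:,:2].astype(np.float32)),C[m][:,2].mean())
save(i,'w4.png')
E
```

```text
shelf xy [-0.0013 -0.1507] z 0.17155543761937517 toolyaw 8.410913253703352 [-47.7844  39.9587  51.6383   0.0137  88.495  -56.1956]
5355 [-0.0126 -0.0251  0.104 ] [0.04   0.025  0.1089] ((0.013729235157370567, -5.895644426345825e-05), (0.05011582374572754, 0.052610889077186584), 89.87837982177734) 0.0657916418253467
```

Emit:
{"api": "jog_arm", "payload": {
  "plan": "0 0 0 0.1 0 2 0;0 0 0 0 0 3 0;0 0 0 0 0 3 0;0 0 0 0 0 3 0;0 0 0 0 0 2 0;0 0 0 0 0 0 0;0 0 0 0 0 0 60;0 0 0 0 0 0 85;0 0 0 0 0 0 95;0 0 0 0 0 0 105",
  "grip_force": 40
}}

```text
time_s: 16.9
position: [0.5528, -0.4338, 0.0442]
tool_rot: [[-0.146, 0.989, 0.002], [0.989, 0.146, -0.002], [-0.002, 0.002, -1.0]]
ft_force: [-0.1, -0.6, 0.7]
grip_width: 0.0506
gripper_force: 0.0
```

Emit:
{"api": "jog_arm", "payload": {
  "plan": "0 0 0 0 0 0 120;0 0 0 0 0 0 150;0 0 0 0 0 0 150;0 0 0 0 0 0 150;0 0 0 0 0 0 150"
}}

```text
time_s: 17.32
position: [0.5526, -0.4338, 0.043]
tool_rot: [[-0.146, 0.989, 0.001], [0.989, 0.146, -0.001], [-0.001, 0.001, -1.0]]
ft_force: [1.7, -1.6, 4.3]
grip_width: 0.0488
gripper_force: 41.2
```

Gripped. Lift slowly, then high.

Emit:
{"api": "jog_arm", "payload": {
  "plan": "0 0 0 0 0 -0.4 150;0 0 0 0 0 -0.6 150;0 0 0 0 0 -1 150;0 0 0 0 0 -2 150;0 0 0 0 0 -3 150;0 0 0 0 0 -3 150;0 0 0 0 0 -2 150;0 0 0 0 0 0 150;0 0 0 0 0 0 150;0 0 0 0 0 0 150"
}}

```text
time_s: 18.15
position: [0.5518, -0.433, 0.1615]
tool_rot: [[-0.146, 0.989, -0.001], [0.989, 0.146, 0.001], [0.002, -0.001, -1.0]]
ft_force: [-0.5, 0.1, -1.0]
grip_width: 0.0489
gripper_force: 41.4
```

```bash
cat >> h.py <<'E'
def held():
    i=grab('wrist'); C=cloud(i); s=env.observe(); L=(C-s['position'])@np.array(s['tool_rot'])
    m=(i['depth']>0)&(L[...,2]>-.06)&(L[...,2]<.05)&(abs(L[...,1])<.02)&(L[...,0]>-.02)&(L[...,0]<.19)
    q=L[m]; k=np.polyfit(q[:,0],q[:,2],1); print(m.sum(),'x',q[:,0].min(),q[:,0].max(),'z(tool) slope',k,'deg',np.degrees(np.arctan(k[0])),'resid',np.std(q[:,2]-np.polyval(k,q[:,0])))
    m=(i['depth']>0)&(L[...,2]>-.06)&(L[...,2]<.05)&(abs(L[...,1])<.05)&(L[...,0]>.03)&(L[...,0]<.19)
    print('far rect',cv2.minAreaRect(L[m][:,:2].astype(np.float32)))
    print('world z', C[m][:,2].min(),C[m][:,2].max())
    return i
E
python3 - <<'E'
from h import *
np.set_printoptions(precision=4,suppress=True)
toshelf(); i=held(); save(i,'w5.png')
E
```

```text
shelf xy [-0.0016 -0.1498] z 0.16146179146973078 toolyaw 8.408274900605539 [-47.762   40.2466  52.7324  -0.0046  87.1391 -56.17  ]
41121 x -0.013125867779548795 0.10491344183174113 z(tool) slope [ 0.0011 -0.0219] deg 0.06319771634312218 resid 0.0006114791945853711
far rect ((0.06745583564043045, -0.0005842391401529312), (0.07498294860124588, 0.05055006965994835), 0.15050895512104034)
world z 0.17976191573970213 0.18576858360024673
```

View pics/w5.png

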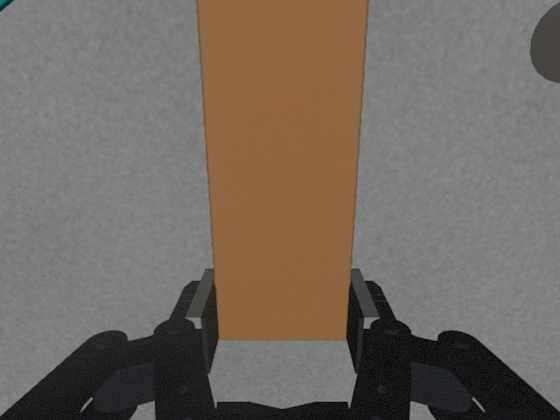

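The picture shows the board gripped at its end, level (0.06°) and centred; its underside is 16 mm above the TCP. I carry it to above pegs 1 and 2.

Emit:
{"api": "jog_arm", "payload": {
  "plan": "0 0 1.5 0 0 -1 150;0 0 0 0.6 0.3 -1 150;0 0 0 1.5 0.5 0 150;0 0 0 2.5 0.8 0 150;0 0 0 2.9 0.9 0 150;0 0 0 2.9 0.9 0 150;0 0 0 2.9 0.9 0 150;0 0 0 2.9 0.9 0 150;0 0 0 2.9 0.9 0 150;0 0 0 2.9 0.9 0 150"
}}

```text
time_s: 19.03
position: [0.5952, -0.2045, 0.1821]
tool_rot: [[-0.121, 0.993, -0.001], [0.993, 0.121, 0.0], [0.001, -0.001, -1.0]]
ft_force: [0.6, -0.1, -0.3]
grip_width: 0.0487
gripper_force: 41.4
```

Emit:
{"api": "jog_arm", "payload": {
  "plan": "0 0 0 2.9 0.9 0 150;0 0 0 2.9 0.9 0 150;0 0 0 2.9 0.9 0 150;0 0 0 2.9 0.9 0 150;0 0 0 2.9 0.9 0 150;0 0 0 2.5 0.7 0 150;0 0 0 1.5 0.4 0 150;0 0 0 0.6 0 0 150;0 0 0 0 0 0 150;0 0 0 0 0 0 150"
}}

```text
time_s: 19.87
position: [0.6276, -0.0106, 0.1822]
tool_rot: [[-0.121, 0.993, -0.0], [0.993, 0.121, -0.0], [-0.0, -0.001, -1.0]]
ft_force: [0.6, -0.4, -0.2]
grip_width: 0.0489
gripper_force: 41.4
```

Emit:
{"api": "jog_arm", "payload": {
  "plan": "0 0 0 0 0 0 150;0 0 0 0 0 0 150;0 0 0 0 0 0 150"
}}

```text
time_s: 20.12
position: [0.6278, -0.0112, 0.1823]
tool_rot: [[-0.119, 0.993, -0.0], [0.993, 0.119, -0.0], [-0.0, -0.0, -1.0]]
ft_force: [0.7, -0.1, -0.1]
grip_width: 0.0493
gripper_force: 41.4
```

```bash
cat >> h.py <<'E'
def tostand():
    s=env.observe(); t=np.array(s['position']); a=np.radians(6.9); R=np.array([[np.cos(a),-np.sin(a)],[np.sin(a),np.cos(a)]])
    y=np.array(s['tool_rot'])[:,1]; print('stand xy',(t[:2]-[.629,.045])@R,'z',t[2],'toolyaw',np.degrees(np.arctan2(y[1],y[0])))
E
python3 - <<'E'
from h import *
np.set_printoptions(precision=4,suppress=True)
tostand(); i=held()
C=cloud(i); s=env.observe(); L=(C-s['position'])@np.array(s['tool_rot'])
m=(i['depth']>0)&(C[...,2]>.095)&(C[...,2]<.126)&(abs(L[...,1])<.09)&(L[...,0]>-.05)&(L[...,0]<.2)
q=L[m]; print(len(q))
for a in(-1,1):
    k=q[q[:,1]*a>.03]; print(a,len(k))
    if len(k): print(k.min(0),k.max(0))
i=grab('side'); save(i,'s5.png',(150,180,350,370),3)
E
```

```text
stand xy [-0.0079 -0.0556] z 0.18227852286943297 toolyaw 6.835841492763286
41105 x -0.012979554678052117 0.10488142815581014 z(tool) slope [ 0.0005 -0.0214] deg 0.03032251315009113 resid 0.0006164571008868275
far rect ((0.06744997203350067, -0.0006409026682376862), (0.07488130033016205, 0.05058019980788231), 0.04805980995297432)
world z 0.2006619404078825 0.20636149057058412
7046
-1 1262
[ 0.0448 -0.0646  0.059 ] [ 0.0684 -0.0435  0.0804]
1 5784
[-0.0119  0.0423  0.0563] [0.1246 0.0763 0.0873]
```

View pics/s5.png

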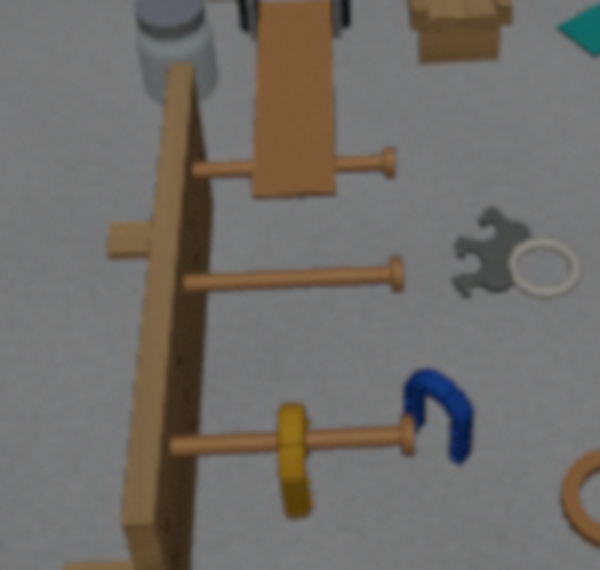

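The side picture shows the board level above the pegs, its far end between pegs 1 and 2, clear of the jar and upright. The wrist view of peg 1's stop agrees to 1.5 mm. Advance 2.7 cm and lower.

Emit:
{"api": "jog_arm", "payload": {
  "plan": "0 0 0 1 0.4 0 150;0 0 0 1 0.4 0 150;0 0 0 0.7 0 0 150;0 0 0 0 0 1.5 150;0 0 0 0 0 2 150;0 0 0 0 0 2 150;0 0 0 0 0 1 150;0 0 0 0 0 0.7 150;0 0 0 0 0 0.3 150;0 0 0 0 0 0 150"
}}

```text
time_s: 21.05
position: [0.6327, 0.0178, 0.1073]
tool_rot: [[-0.12, 0.993, -0.0], [0.993, 0.12, 0.0], [0.0, -0.0, -1.0]]
ft_force: [-0.2, -0.2, -0.8]
grip_width: 0.049
gripper_force: 41.4
```

Emit:
{"api": "jog_arm", "payload": {
  "plan": "0 0 0 0 0 0 150;0 0 0 0 0 0 150;0 0 0 0 0 0.2 150;0 0 0 0 0 0 150;0 0 0 0 0 0 150"
}}

```text
time_s: 21.47
position: [0.6326, 0.0175, 0.1055]
tool_rot: [[-0.12, 0.993, 0.0], [0.993, 0.12, -0.0], [-0.0, 0.0, -1.0]]
ft_force: [-0.1, 0.1, -0.2]
grip_width: 0.0491
gripper_force: 41.4
```

Emit:
{"api": "jog_arm", "payload": {
  "plan": "0 0 0 0 0 0.15 150;0 0 0 0 0 0.15 150;0 0 0 0 0 0 150;0 0 0 0 0 0 150;0 0 0 0 0 0 150"
}}

```text
time_s: 21.88
position: [0.6326, 0.0176, 0.1023]
tool_rot: [[-0.12, 0.993, -0.0], [0.993, 0.12, -0.0], [0.0, -0.0, -1.0]]
ft_force: [0.6, -0.4, -0.3]
grip_width: 0.0492
gripper_force: 41.4
```

Emit:
{"api": "jog_arm", "payload": {
  "plan": "0 0 0 0 0 0.15 150;0 0 0 0 0 0 150;0 0 0 0 0 0 150;0 0 0 0 0 0 150"
}}

```text
time_s: 22.22
position: [0.6326, 0.0176, 0.1008]
tool_rot: [[-0.12, 0.993, -0.0], [0.993, 0.12, 0.0], [0.0, -0.0, -1.0]]
ft_force: [-0.4, -0.2, -0.2]
grip_width: 0.0488
gripper_force: 41.4
```

Emit:
{"api": "jog_arm", "payload": {
  "plan": "0 0 0 0 0 0.1 150;0 0 0 0 0 0 150;0 0 0 0 0 0 150;0 0 0 0 0 0 150"
}}

```text
time_s: 22.55
position: [0.6327, 0.0175, 0.1001]
tool_rot: [[-0.12, 0.993, 0.001], [0.993, 0.12, -0.0], [-0.0, 0.001, -1.0]]
ft_force: [-0.4, 0.4, 2.6]
grip_width: 0.0488
gripper_force: 41.7
```

Contact (2.6 N). I release gently and check before lifting away.

Emit:
{"api": "jog_arm", "payload": {
  "plan": "0 0 0 0 0 0 100;0 0 0 0 0 0 95;0 0 0 0 0 0 90;0 0 0 0 0 0 80;0 0 0 0 0 0 65;0 0 0 0 0 0 50;0 0 0 0 0 0 45;0 0 0 0 0 0 45;0 0 0 0 0 0 45"
}}

```text
time_s: 23.3
position: [0.6326, 0.0175, 0.0998]
tool_rot: [[-0.12, 0.993, -0.0], [0.993, 0.12, 0.0], [0.0, -0.0, -1.0]]
ft_force: [0.1, 0.3, -0.3]
grip_width: 0.0707
gripper_force: 0.0
```

```bash
python3 - <<'E'
from h import *
np.set_printoptions(precision=4,suppress=True)
tostand(); held()
E
```

```text
stand xy [ 0.0002 -0.0277] z 0.09982309122223577 toolyaw 6.905151072221393
41457 x -0.012523932957972626 0.10477355465616098 z(tool) slope [-0.0002 -0.022 ] deg -0.00900112421285863 resid 0.0006113650405447792
far rect ((0.06738093495368958, -3.134831786155701e-05), (0.0999775379896164, 0.0747646614909172), 89.94404602050781)
world z 0.1075875807958217 0.125066712611011
```

Released, board level at rest. Lift away and do the final check.

Emit:
{"api": "jog_arm", "payload": {
  "plan": "0 0 0 0 0 -0.5 45;0 0 0 0 0 -1.5 45;0 0 0 0 0 -3 45;0 0 0 0 0 -3 45;0 0 0 0 0 -3 45;0 0 0 -3 0 -1 45;0 0 0 -3 0 0 45;0 0 0 -3 0 0 45;0 0 0 -3 0 0 45;0 0 0 0 0 0 45"
}}

```text
time_s: 24.18
position: [0.6472, -0.1067, 0.2197]
tool_rot: [[-0.115, 0.993, 0.0], [0.993, 0.115, -0.001], [-0.001, -0.0, -1.0]]
ft_force: [0.8, -0.2, 0.1]
grip_width: 0.0701
gripper_force: 0.0
```

```bash
python3 - <<'E'
from h import *
np.set_printoptions(precision=4,suppress=True)
i=grab('side'); C=cloud(i); a=np.radians(6.9); R=np.array([[np.cos(a),-np.sin(a)],[np.sin(a),np.cos(a)]]); L=(C[...,:2]-[.629,.045])@R
m=(i['depth']>0)&(abs(L[...,0])<.04)&(L[...,1]<.19)&(L[...,1]>-.08)&(C[...,2]>.1185)&(C[...,2]<.13)
print(cv2.minAreaRect(L[m].astype(np.float32)),L[m].min(0),L[m].max(0),C[m][:,2].mean())
save(i,'s6.png',(150,120,390,370),2.2)
E
```

```text
((0.0011590011417865753, 0.05040958896279335), (0.07451358437538147, 0.18232251703739166), 0.37898772954940796) [-0.0358 -0.0407] [0.0387 0.1417] 0.12251711479286857
```

View pics/s6.png

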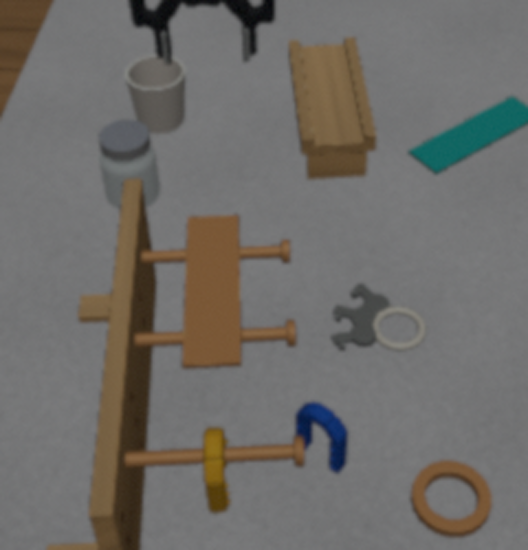

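The board lies flat across pegs 1 and 2 with both ends out about 40 mm. The teether is on peg 3, the bystanders are undisturbed, and the arm is clear.

```bash
python3 -c "
from rig import job
print(job.close_job())"
```

```text
the job is handed in; nothing more can be done
None
```

Job handed in at about 24 s: the teether hangs astride peg 3, the beech board lies flat across pegs 1 and 2 behind the end stops with about 40 mm out at each end, and the jar, cup, ring and keys were left alone; I have not seen the judge's result.

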